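# Open a square sample jar in the pressing socket

### The job

Bring the closed square jar upright to the square socket and press it straight down onto the sprung pad until the pad is fully down, so that the socket braces the jar. While keeping it pressed down, unscrew the tight cap counter-clockwise (seen from above) until its threads let go, then raise the cap gently and finish while holding it still, level and just above the open mouth (a finger's breadth or two), with the jar left standing upright in the socket. Do not disturb the vial, the weight or the spanner nearby.

Things in the scene. Friction and masses are not known exactly. Their poses are not given: they have to be found in the camera images.
- jar: White square wide-mouth jar, loose, upright, 0.28 to 0.46 kg. Body 60 x 60 mm in plan (sides along its x and y), shoulder 58 mm above its underside, then a round neck of 38 mm diameter (48 mm over its threads) up to the rim at 92 mm. Origin: centre of its underside, z up. Closed, the cap's lower edge is 12 mm above the shoulder.
- jar_centre (a point): Centre of the jar's square body, half-way up it, 29 mm above the jar's underside; axes as the jar.
- jar_rim (a point): Centre of the jar's mouth at its rim, 92 mm above the jar's underside; axes as the jar.
- cap: Grey eight-sided cap on the jar, 56 mm across flats, 31 mm high, 0.07 kg. Origin: centre of its lower edge, z up; flats face along its x, its y and the diagonals between (every 45 degrees). Closed: its axes agree with the jar's and its origin is 22 mm below the jar's rim. Pulled without turning it does not come off, so the jar may be carried by its cap.
- cap_grip (a point): Centre of the cap, 15.5 mm above its lower edge, where to grip it across two opposite flats; axes as the cap. A sprung liner (15 N) makes the thread tight. Turned counter-clockwise (from above) relative to the jar it rises about 2 mm and is free after 0.8 rad; between 0.9 and 1.7 rad it lifts straight off; a stop ends the turn at about 1.75 rad.
- socket (a point): Centre of the square socket's opening, at its rim, 36 mm above the worktop; z up, sides along its x and y. Fixed aluminium block, base 110 x 110 mm; inside 64 mm square, walls 10 mm, sloping lip; the jar fits any of four ways round. Pad top: 6 mm below the rim when up, 18 mm below when fully down.
- pad (a joint): Sprung pad in the socket: 0 = up, 0.012 m = fully down. Spring 5 N at the top to 10 N fully down, damped; the jar's weight alone does not press it far down, and it lifts the jar again when the push ends. The socket stops the jar turning (about 4 degrees of play) only while the pad is well down.
- vial_c: Bystander: small upright plastic vial, 26 mm diameter, 58 mm high, origin at its underside.
- weight: Bystander: knobbed brass weight, 29 mm diameter, 48 mm high, origin at its underside.
- spanner: Bystander: steel spanner lying flat, 27 x 155 x 8 mm, long side along y at yaw 0, origin at its underside.
There are look-alikes about, which are no part of the job. Of the things that look like the jar, take the one that is farthest from the robot's base at the start.

How it is judged:
By the outcome, as a careful person would: the job done as asked, in the order asked, and still so for the second after the job is handed in, while the arm keeps its last pose, push and grip.
It also fails if it takes over 51 s, if anything falls off the work surface, if the arm or the gripper's body presses on something with over 40 N, if the wrist force passes 120 N, or if a joint passes its speed limit or range.

### The arm

A 7-joint arm with a two-finger parallel gripper is mounted at the origin on a cart in front of the work surface, level with it; the furniture and walls round the work are solid. World frame = base frame: x ahead of the robot, y to its left, z up, the work surface at z = 0. Lengths are in m, angles in rad, forces in N, time in s.
With the tool pointing down it reaches from about 0.425 to 0.875 m from the base axis. Payload 4.7 kg.
Tool frame: the origin (TCP) lies midway between the tips of the shut fingers; the grasp point (between the pads) lies 19 mm behind it; z points along the fingers, y is the direction in which the jaws open and shut (so a half turn about z gives the same grasp; the last joint's range is limited). The gripper opens to 87 mm and grips with 3 to 60 N. Pads are 19 mm wide; open, the fingers measure 117 mm over their backs; the gripper's body (75 mm by 190 mm) begins 51 mm behind the grasp point.
Start: joints at [-1.218, 0.321, -0.07, 1.45, 0.023, 1.371, -0.057], TCP at [0.216, 0.613, 0.223] pointing down, gripper open.
Joint ranges: [-2.86, 2.86], [-0.3, 2.09], [-1.38, 1.24], [0.06, 2.45], [-1.56, 4.7], [0.09, 2.05], [-2.69, 2.69]. Speed limits (rad/s): [2.57, 2.57, 3.14, 3.14, 3.14, 3.14, 3.14].

### API

Orientations are given as a rotation vector (axis times angle).
In Python, from bench import ctrl, optics gives the robot as it stands. The module is installed in compiled form; this text tells all that it offers.
- The arm moves only by the tool step_arm, never from a script. Its argument "deltas" is a list of rows, each a list of 7 numbers: the turn, a rotation vector about the tool's x, y, z in degrees, then the shift along the tool's x, y, z in mm, then the finger opening in mm, from 0 to 87. A call has exactly 8 rows; each row is the pose to reach, as a shift and turn from the pose commanded when the call began, along the tool's axes at that moment; what a row does not reach only later rows make up. A row lasts 1/8 s, in which the tool goes at most 62.5 mm and 10.7 degrees, less where a joint would pass 70% of its speed; a pose out of reach is approached as far as the arm can. A call with a gripper value outside its range is refused whole. The fingers move at their own pace and stop on an object; "newtons" is the grip in N (left out, the last holds). Time passes only in rows, so rows that repeat a pose let the fingers close, or fill a call up. It gives the time, the measured TCP pose, the force and the opening at its end, in the units of the state.
- ctrl.get_state(): the state, without advancing time (a new reading comes with each control period).
- optics.get_image(name): name is "scene" or "top" or "wrist"; returns the picture (384x512x3 uint8, red, green, blue); there is no depth.
- optics.get_calibration(name): a dict with "K" (3x3 intrinsics, pixels), "R" (3x3) and "t" (3): a world point X has camera coordinates R X + t. Camera axes: x right, y down, z forward; pixel columns grow to the right and rows downward; lengths in m; the calibration is good to about 2 mm. A picture is of the moment at which its call begins: read the wrist's pose just before it. get_calibration takes no time and is no camera call; for the wrist camera it gives the pose at the moment of the call.
- ctrl.close_job(): hands the job in, once; it reports no verdict.
The state is a dict: "time": time; "joint_positions": joint angles; "qd": joint speeds; "joint_torque": joint torques, N m; "position": TCP position; "tool_rot": TCP orientation; "ft_force": force on the tool from outside, world axes, zero at the start; "torque": the same for the moment, N m; "grip_width": opening from 0.0 (shut) to 1.0 (fully open).
Only numpy, scipy, OpenCV 4.12 (cv2) and the standard library are available. Lean on these libraries where they do the work, as an engineer would, in place of code of your own. Each camera call takes 0.05 s, during which the arm holds its last target.

## Working session

There is one attempt and no reset: what is moved stays moved. The work goes in short steps, Python scripts to look and compute and a tool call to move; the robot and the scene stay as the last step left them, time stands still between calls to the robot, and variables do not carry over. Pictures are saved under pics/ and viewed, and the job is handed in when it is done.

Besides the shell and the picture viewer there is one more tool, called after "Call:" by a JSON object that holds its "api" and its "payload", one argument or row to a line. step_arm: Moves the arm, as the interface text tells. Its arguments: {"type":"object","properties":{"deltas":{"type":"array"},"newtons":{"type":"number"}},"required":["deltas"]}

```bash
mkdir -p pics
python3 - <<'E'
from bench import ctrl, optics
import cv2
for n in ["scene","top","wrist"]:
    c=optics.get_calibration(n); im=optics.get_image(n)
    cv2.imwrite(f"pics/{n}0.png",im[:,:,::-1]); print(n,c)
print(ctrl.get_state())
E
```

```text
scene {'K': array([[421.82271843,   0.        , 251.82802102],
       [  0.        , 421.82271843, 195.01267515],
       [  0.        ,   0.        ,   1.        ]]), 'R': array([[ 0.67052599,  0.74186548, -0.00552415],
       [ 0.64234236, -0.5842667 , -0.49601282],
       [-0.37120236,  0.32904109, -0.86829763]]), 't': array([-0.53780274, -0.13441316,  1.02307781])}
top {'K': array([[347.43932053,   0.        , 255.71891856],
       [  0.        , 347.43932053, 186.62260717],
       [  0.        ,   0.        ,   1.        ]]), 'R': array([[ 0.11367085, -0.99349853, -0.00629354],
       [-0.97276784, -0.11000659, -0.20401294],
       [ 0.20199423,  0.02931248, -0.97894796]]), 't': array([0.20526866, 0.53604827, 0.81717503])}
wrist {'K': array([[264.98276638,   0.        , 251.16809286],
       [  0.        , 264.98276638, 191.02264586],
       [  0.        ,   0.        ,   1.        ]]), 'R': array([[ 0.33134237,  0.94350941, -0.00148819],
       [ 0.90536859, -0.31750332,  0.28195629],
       [ 0.26555591, -0.09477143, -0.9594261 ]]), 't': array([-0.64904554, -0.03613769,  0.39076949])}
{'time': 0.15, 'joint_positions': array([-1.21788445,  0.32165482, -0.07008282,  1.45137978,  0.02258761,
        1.37077722, -0.05692174]), 'qd': array([-2.71065349e-04, -4.11302918e-03, -3.40375126e-04, -2.36498778e-03,
        2.87201979e-05, -2.49473051e-03,  1.19881923e-04]), 'joint_torque': array([ 1.10893404e-04, -4.91797650e+01, -4.04472593e-01, -3.12877750e+01,
       -6.39669201e-02,  4.03739861e-02,  1.10098488e-04]), 'position': array([0.21594421, 0.61265251, 0.2217189 ]), 'tool_rot': array([-5.29636925e-01, -3.09645272e+00,  2.23454629e-03]), 'ft_force': array([ 1.23233515, -0.25749648, -0.15923688]), 'torque': array([ 0.03514422, -0.0304932 , -0.05973819]), 'grip_width': 1.0007239951311835}
```

View pics/scene0.png

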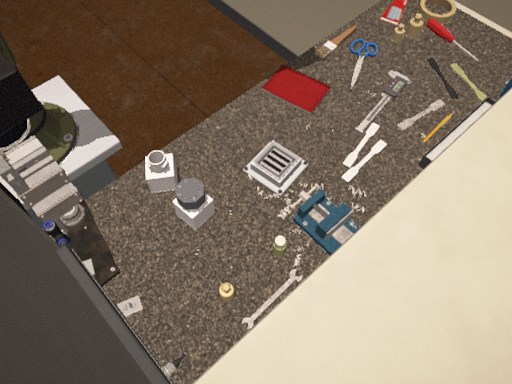

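View pics/top0.png

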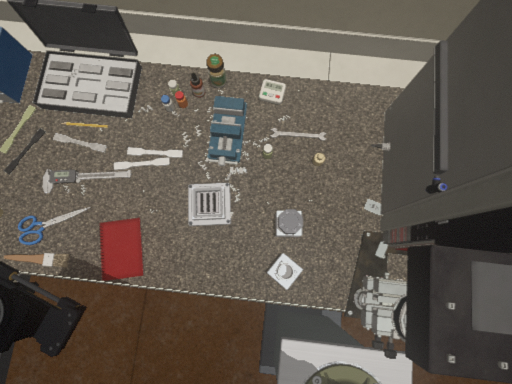

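View pics/wrist0.png

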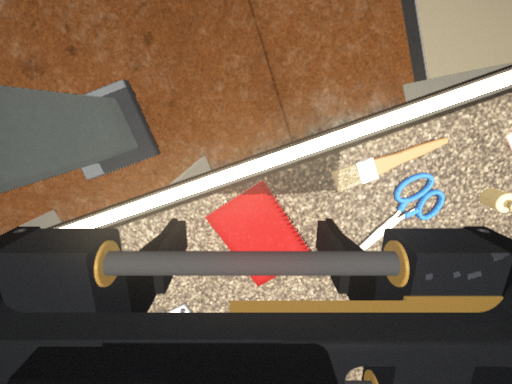

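The top view shows the capped jar at about (289,223), the look-alike jar at (285,271), the socket at (210,203), the vial at (268,150), the weight at (320,158) and the spanner at (298,134). Next I'll enlarge this area and extract the contours.

```bash
cat > h.py <<'E'
import numpy as np, cv2
from bench import ctrl, optics
def ray(c,uv,z):
    K,R,t=c["K"],c["R"],c["t"]
    uv=np.atleast_2d(uv).astype(float)
    d=(np.linalg.inv(K)@np.c_[uv,np.ones(len(uv))].T).T@R
    o=-R.T@t
    return o+d*((z-o[2])/d[:,2])[:,None]
def proj(c,X):
    p=(c["R"]@np.atleast_2d(X).T).T+c["t"]; p=p@c["K"].T; return p[:,:2]/p[:,2:]
E
python3 - <<'E'
from h import *
top=cv2.imread("pics/top0.png"); sc=cv2.imread("pics/scene0.png")
ct,cs=optics.get_calibration("top"),optics.get_calibration("scene")
a=cv2.resize(top[170:300,180:320],None,fx=5.5,fy=4.5*5.5/4.5*0.8 if 0 else 4.5,interpolation=cv2.INTER_CUBIC)
a=cv2.resize(top[170:300,180:320],None,fx=4.5,fy=4.5,interpolation=cv2.INTER_CUBIC); cv2.imwrite("pics/topz.png",a)
b=cv2.resize(sc[130:240,135:315],None,fx=4.4,fy=4.4,interpolation=cv2.INTER_CUBIC); cv2.imwrite("pics/scz.png",b)
for n,uv,z in [("cap",(289,223),.101),("look",(285,271),.09),("sock",(210,203),.036),("vial",(268,150),.05),("wt",(320,158),.04),("sp",(298,134),0)]: print(n,ray(ct,uv,z).round(3))
for n,uv,z in [("cap",(190,194),.101),("look",(157,158),.09),("sock",(276,167),.036),("vial",(280,242),.05)]: print(n,ray(cs,uv,z).round(3))
E
```

```text
cap [[0.423 0.176 0.101]]
look [[0.313 0.174 0.09 ]]
sock [[0.458 0.376 0.036]]
vial [[0.61  0.244 0.05 ]]
wt [[0.607 0.108 0.04 ]]
sp [[0.682 0.167 0.   ]]
cap [[0.436 0.167 0.101]]
look [[0.315 0.173 0.09 ]]
sock [[0.475 0.368 0.036]]
vial [[0.615 0.245 0.05 ]]
```

View pics/topz.png

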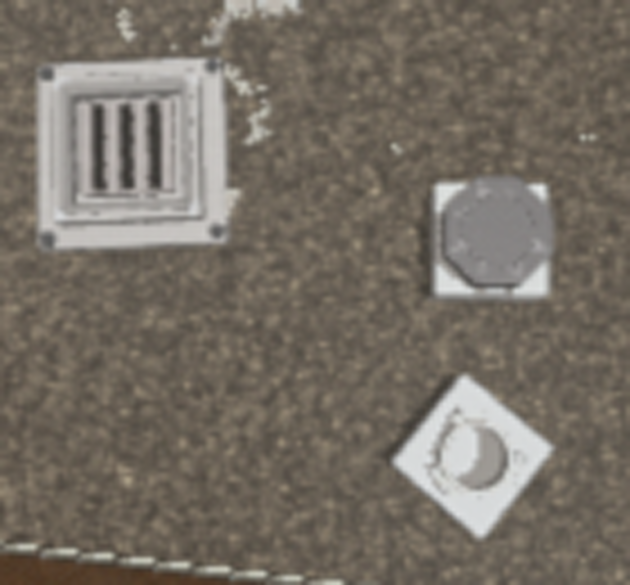

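View pics/scz.png

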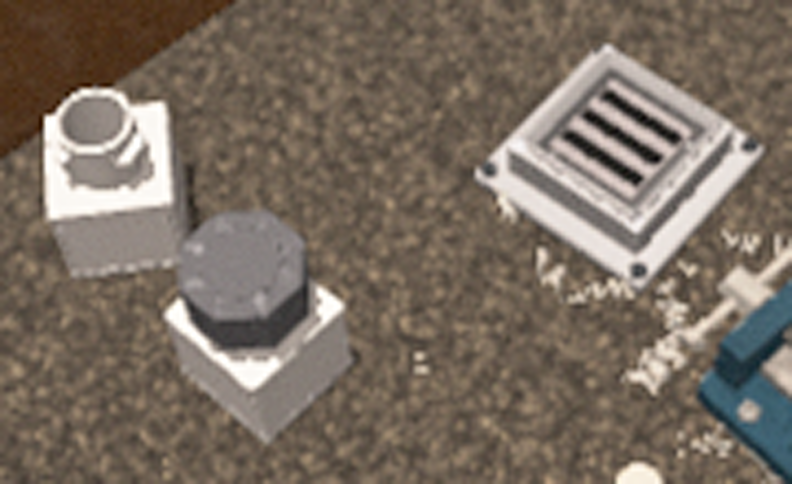

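Run:
```python
from h import *
cams={n:optics.get_calibration(n) for n in("top","scene")}
def comps(n,roi,lo,hi,smax=40):
    im=cv2.imread(f"pics/{n}0.png"); hsv=cv2.cvtColor(im,cv2.COLOR_BGR2HSV)
    m=((hsv[...,2]>=lo)&(hsv[...,2]<=hi)&(hsv[...,1]<smax)).astype(np.uint8)
    mm=np.zeros_like(m);x0,y0,x1,y1=roi;mm[y0:y1,x0:x1]=m[y0:y1,x0:x1]
    k,l,s,c=cv2.connectedComponentsWithStats(mm)
    i=1+np.argmax(s[1:,4]); return (l==i).astype(np.uint8),s[i],c[i]
im=cv2.imread("pics/top0.png");hsv=cv2.cvtColor(im,cv2.COLOR_BGR2HSV)
print(hsv[222,285:295,1:],hsv[233,275:305,2],hsv[203,183:240,2])
im=cv2.imread("pics/scene0.png");h2=cv2.cvtColor(im,cv2.COLOR_BGR2HSV)
print(h2[188:215:2,190,1:])
for name,args in {"top_cap":("top",(270,200,310,240),85,150),"top_white":("top",(270,200,310,245),190,255),
 "top_sock":("top",(180,175,236,235),150,255),"sc_capTop":("scene",(170,170,215,215),85,125)}.items():
    m,s,c=comps(*args); print(name,s,c.round(2))
    cs,_=cv2.findContours(m,cv2.RETR_EXTERNAL,cv2.CHAIN_APPROX_NONE); q=max(cs,key=cv2.contourArea)
    print(cv2.minAreaRect(q));
```

```text
[[  6 136]
 [  4 135]
 [  6 135]
 [  6 134]
 [  8 135]
 [  6 134]
 [  8 135]
 [  4 133]
 [  6 133]
 [  6 135]] [ 81 143 209 219 219 219 221 214 177 126  97  91  94 102 102 102 103  94
  89 112 155 205 218 219 220 220 185 127 100 102] [106 101 114 128 130 158 194 196 173 185 174 161 138 127 161 181 181 121
  67  73 146 177 182 127  70  68 121 175 183 147  88  62  89 173 181 149
 185 164 161 165 186 144 185 199 199 201 188 135 101  94  94  94  95  97
  99 104 122]
[[ 11 136]
 [ 13 134]
 [ 17 136]
 [ 20 139]
 [ 15 139]
 [ 10 128]
 [ 15 134]
 [  9 108]
 [ 15  66]
 [ 21  72]
 [ 13  60]
 [ 26 169]
 [ 16 232]
 [  7 252]]
top_cap [275 209  29  29 617] [289.04 222.14]
((289.0, 223.0), (28.0, 28.0), 90.0)
top_white [277 229   8   6  25] [279.28 232.48]
((279.31756591796875, 233.15541076660156), (8.602325439453125, 4.068667411804199), 35.53767776489258)
top_sock [ 188  183   48   42 1304] [209.87 203.86]
((211.5, 203.5), (41.0, 47.0), 90.0)
sc_capTop [176 187  29  16  41] [191.73 197.44]
((191.6500244140625, 196.95001220703125), (11.700428009033203, 29.72541046142578), 71.56504821777344)
```

Run:
```python
from h import *
cams={n:optics.get_calibration(n) for n in("top","scene")}
def sub(n,pts,w=2):
    g=cv2.cvtColor(cv2.imread(f"pics/{n}0.png"),cv2.COLOR_BGR2GRAY)
    return cv2.cornerSubPix(g,np.float32(pts).reshape(-1,1,2),(w,w),(-1,-1),(3,30,.01)).reshape(-1,2)
def z2t(l,o,f): return [((x+.5)/f-.5+o[0],(y+.5)/f-.5+o[1]) for x,y in l]
def rep(name,n,pts,z):
    p=sub(n,pts); X=ray(cams[n],p,z); 
    print(name,n,(p-np.float32(pts)).round(1).tolist()); print(X[:,:2].round(4).tolist(),"c",X.mean(0).round(4)[:2])
    for i in range(len(X)):
        d=X[(i+1)%len(X)]-X[i]; print("  len %.4f yaw %.1f"%(np.hypot(d[0],d[1]),np.degrees(np.arctan2(d[1],d[0]))))
T=lambda l:z2t(l,(180,170),4.5); S=lambda l:z2t(l,(135,130),4.4)
rep("jar","top",T([(434,183),(549,183),(551,297),(433,297)]),.058)
rep("sockbase","top",T([(38,66),(222,58),(228,241),(43,250)]),.008)
rep("sockbase","scene",S([(608,43),(765,148),(639,289),(476,172)]),.008)
rep("sockinner","top",T([(72,94),(185,88),(190,203),(77,209)]),.036)
rep("jarShoulder","scene",S([(166,315),(250,390),(349,305)]),.058)
for n in cams:
    g=cv2.imread(f"pics/{n}0.png");
```

```text
jar top [[0.30000001192092896, 0.30000001192092896], [-1.0, 0.0], [-0.699999988079071, -0.5], [0.20000000298023224, -1.2000000476837158]]
[[0.4547, 0.2071], [0.4621, 0.1476], [0.4017, 0.1405], [0.3965, 0.2017]] c [0.4287 0.1742]
  len 0.0599 yaw -82.9
  len 0.0608 yaw -173.3
  len 0.0614 yaw 94.8
  len 0.0584 yaw 5.2
sockbase top [[0.0, 0.0], [0.0, 0.0], [-0.4000000059604645, 0.4000000059604645], [0.0, 0.0]]
[[0.5054, 0.4456], [0.5224, 0.3381], [0.4144, 0.3215], [0.3983, 0.4261]] c [0.4601 0.3828]
  len 0.1089 yaw -81.0
  len 0.1093 yaw -171.3
  len 0.1059 yaw 98.7
  len 0.1089 yaw 10.3
sockbase scene [[-0.20000000298023224, -0.10000000149011612], [-0.20000000298023224, -1.0], [0.0, 0.0], [-0.20000000298023224, -1.2999999523162842]]
[[0.3996, 0.4309], [0.5032, 0.4463], [0.5224, 0.3364], [0.4115, 0.3243]] c [0.4592 0.3845]
  len 0.1047 yaw 8.4
  len 0.1116 yaw -80.1
  len 0.1115 yaw -173.8
  len 0.1073 yaw 96.4
sockinner top [[0.0, 0.0], [0.6000000238418579, 0.4000000059604645], [0.0, 0.0], [0.0, 0.0]]
[[0.4861, 0.4174], [0.4959, 0.3519], [0.4317, 0.3421], [0.4212, 0.4048]] c [0.4587 0.379 ]
  len 0.0662 yaw -81.4
  len 0.0650 yaw -171.3
  len 0.0636 yaw 99.5
  len 0.0661 yaw 11.0
jarShoulder scene [[-0.6000000238418579, -0.10000000149011612], [0.4000000059604645, 0.10000000149011612], [-0.8999999761581421, 0.10000000149011612]]
[[0.4012, 0.1401], [0.4604, 0.1463], [0.4546, 0.2063]] c [0.4387 0.1642]
  len 0.0596 yaw 6.0
  len 0.0603 yaw 95.5
  len 0.0851 yaw -128.9
```

```bash
cat >> h.py <<'E'
from scipy.spatial.transform import Rotation as Ro
def plan(P,yaw_y):
    """delta from current (measured) pose to TCP P, tool straight down with jaw axis (tool y) at world yaw_y deg (mod 180 nearest)"""
    s=ctrl.get_state(); R0=Ro.from_rotvec(s["tool_rot"]); M=R0.as_matrix()
    best=None
    for k in (0,180):
        a=np.radians(yaw_y+k); y=np.array([np.cos(a),np.sin(a),0]); z=np.array([0,0,-1.]); x=np.cross(y,z)
        rv=(R0.inv()*Ro.from_matrix(np.c_[x,y,z])).as_rotvec(degrees=True)
        if best is None or np.linalg.norm(rv)<np.linalg.norm(best): best=rv
    d=M.T@(np.array(P)-s["position"])*1000
    return best.round(2),d.round(1)
def st():
    s=ctrl.get_state(); M=Ro.from_rotvec(s["tool_rot"]).as_matrix()
    print("t",s["time"],"pos",s["position"].round(4),"yawY %.2f"%np.degrees(np.arctan2(M[1,1],M[0,1])),"tilt %.2f"%np.degrees(np.arccos(-M[2,2])),"F",s["ft_force"].round(1),"T",s["torque"].round(2),"g %.1f"%(87*s["grip_width"]),"q",s["joint_positions"].round(2))
E
python3 - <<'E'
from h import *
ct=optics.get_calibration("top")
print(proj(ct,[0,0,0]),ray(ct,(360,290),.1),ray(ct,(385,200),.1),ray(ct,(310,160),.2))
st()
for a in (6,51,96,141): print(a,plan((.4282,.1737,.16),a))
c=optics.get_calibration("wrist"); s=ctrl.get_state(); M=Ro.from_rotvec(s["tool_rot"]).as_matrix()
print("cam in tool",M.T@(-c["R"].T@c["t"]-s["position"]), M.T@c["R"].T)
E
```

```text
[[342.99324916 414.53491576]] [[0.29154903 0.00420844 0.1       ]] [[ 0.50255956 -0.04345787  0.1       ]] [[0.54992642 0.15237869 0.2       ]]
t 0.15 pos [0.2159 0.6127 0.2217] yawY 70.59 tilt 0.08 F [ 1.2 -0.3 -0.2] T [ 0.04 -0.03 -0.06] g 87.1 q [-1.22  0.32 -0.07  1.45  0.02  1.37 -0.06]
6 (array([-7.000e-02,  5.000e-02,  6.459e+01]), array([-346.1, -343.4,   62.2]))
51 (array([-0.08,  0.02, 19.59]), array([-346.1, -343.4,   62.2]))
96 (array([-8.000e-02, -1.000e-02, -2.541e+01]), array([-346.1, -343.4,   62.2]))
141 (array([-7.000e-02, -5.000e-02, -7.041e+01]), array([-346.1, -343.4,   62.2]))
cam in tool [ 0.07624688 -0.0002563  -0.16256913] [[ 1.08597052e-03 -9.59449332e-01 -2.81879053e-01]
 [ 9.99999390e-01  9.85174020e-04  4.99310955e-04]
 [-2.01363642e-04 -2.81879423e-01  9.59449816e-01]]
```

Call:
{"api": "step_arm", "payload": {
  "deltas": [
    [0,0,5,-25,-25,0,87],
    [0,0,13,-65,-65,0,87],
    [0,0,22,-108,-108,0,87],
    [0,0,31,-151,-151,0,87],
    [0,0,40,-194,-194,0,87],
    [0,0,49,-237,-237,0,87],
    [0,0,57,-275,-275,0,87],
    [0,0,61,-300,-300,0,87]
  ]
}}

```text
time: 1.15
position: [0.4002, 0.228, 0.2226]
tool_rot: [-2.033, -2.395, -0.001]
ft_force: [-0.0, 1.0, -0.1]
grip_width: 0.997
```

Run:
```python
from h import *
st(); print(plan((.4282,.1737,.2),6)); c=optics.get_calibration("wrist")
im=optics.get_image("wrist"); cv2.imwrite("pics/w1.png",im[:,:,::-1]); print(c["R"].tolist(),c["t"].tolist())
```

```text
t 1.15 pos [0.4002 0.228  0.2226] yawY 9.32 tilt 0.02 F [-0.   1.  -0.1] T [-0.01 -0.02 -0.04] g 86.7 q [-0.86 -0.1   0.27  1.91  0.03  1.33 -0.44]
(array([ 0.01, -0.02,  3.32]), array([-58.1,  18.9,  22.6]))
[[0.9866303032338536, 0.16296491869620072, 0.0017549971557492803], [0.15593542417070416, -0.9470930972486934, 0.28053307939097205], [0.04737919616644576, -0.2765087709607411, -0.9598427534510034]] [-0.43321625604185054, 0.11869086121652603, 0.43522629812071806]
```

View pics/w1.png

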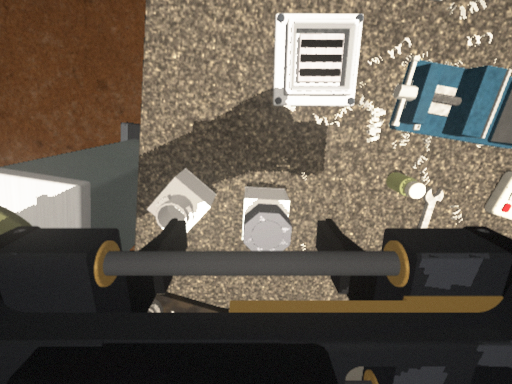

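Run:
```python
import cv2
im=cv2.imread("pics/w1.png")
cv2.imwrite("pics/w1a.png",cv2.resize(im[5:115,265:375],None,fx=5,fy=5,interpolation=cv2.INTER_CUBIC))
cv2.imwrite("pics/w1b.png",cv2.resize(im[175:265,225:315],None,fx=6,fy=6,interpolation=cv2.INTER_CUBIC))
```

```text
(no output)
```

View pics/w1a.png

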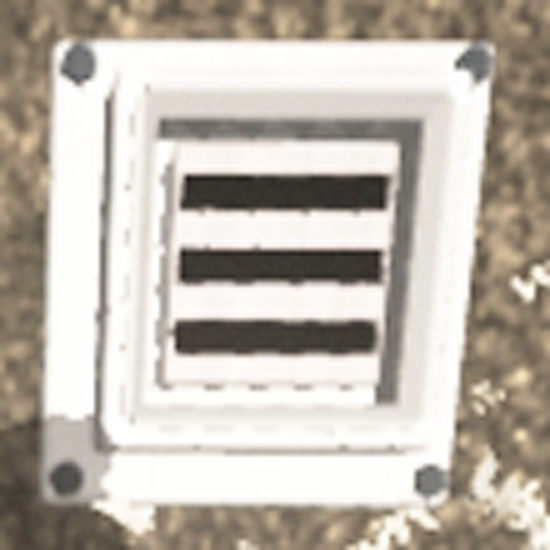

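View pics/w1b.png

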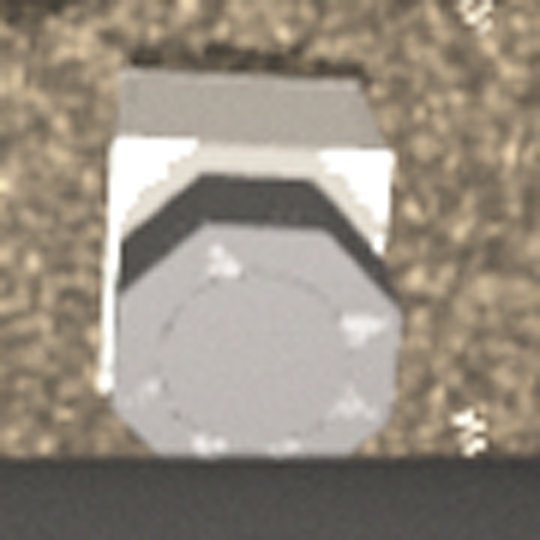

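Run:
```python
from h import *
im=cv2.imread("pics/w1.png"); g=cv2.cvtColor(im,cv2.COLOR_BGR2GRAY)
c={"K":optics.get_calibration("wrist")["K"],"R":np.array([[0.9866303032338536, 0.16296491869620072, 0.0017549971557492803], [0.15593542417070416, -0.9470930972486934, 0.28053307939097205], [0.04737919616644576, -0.2765087709607411, -0.9598427534510034]]),"t":np.array([-0.43321625604185054, 0.11869086121652603, 0.43522629812071806])}
f=lambda l,o,k:np.array([((x+.5)/k-.5+o[0],(y+.5)/k-.5+o[1]) for x,y in l])
A=lambda l:f(l,(265,5),5); B=lambda l:f(l,(225,175),6)
def rep(n,p,z,close=True):
    X=ray(c,p,z)[:,:2]; print(n,z,X.round(4).tolist(),"mean",X.mean(0).round(4))
    for i in range(len(X)-(0 if close else 1)):
        d=X[(i+1)%len(X)]-X[i]; print("  %.4f %.1f"%(np.hypot(*d),np.degrees(np.arctan2(d[1],d[0]))))
for z in (.006,.010): rep("flange",A([(55,43),(492,45),(452,505),(42,500)]),z)
rep("lip outer",A([(110,75),(475,85),(428,450),(100,442)]),.036)
rep("should",B([(110,137),(395,151)]),.058,False)
rep("cap",B([(205,222),(325,232),(402,305),(392,412)]),.101,False)
rep("capL",B([(205,222),(120,288),(112,395),(165,458)]),.101,False)
Y=ray(c,B([(120,288),(402,305),(205,222),(325,232)]),.101)[:,:2]; print(Y)
for X in [(.4282,.1737,.101),(.459,.382,.036)]: print((proj(c,X)-0)[0])
```

```text
flange 0.006 [[0.3994, 0.4269], [0.5071, 0.4443], [0.5269, 0.3368], [0.4164, 0.3199]] mean [0.4625 0.382 ]
  0.1091 9.2
  0.1093 -79.6
  0.1119 -171.3
  0.1084 99.0
flange 0.01 [[0.3993, 0.4256], [0.5059, 0.4429], [0.5255, 0.3365], [0.4161, 0.3197]] mean [0.4617 0.3812]
  0.1079 9.2
  0.1082 -79.6
  0.1107 -171.3
  0.1072 99.0
lip outer 0.036 [[0.4123, 0.4129], [0.4961, 0.4247], [0.5065, 0.3458], [0.4258, 0.3344]] mean [0.4602 0.3795]
  0.0846 8.0
  0.0796 -82.4
  0.0816 -171.9
  0.0797 99.7
should 0.058 [[0.3953, 0.1988], [0.4567, 0.2057]] mean [0.426  0.2023]
  0.0618 6.4
cap 0.101 [[0.4149, 0.1987], [0.4378, 0.2004], [0.4554, 0.188], [0.4582, 0.1653]] mean [0.4416 0.1881]
  0.0230 4.3
  0.0215 -35.2
  0.0229 -83.1
capL 0.101 [[0.4149, 0.1987], [0.401, 0.1827], [0.403, 0.16], [0.4156, 0.148]] mean [0.4086 0.1723]
  0.0212 -130.8
  0.0228 -85.0
  0.0174 -43.6
[[0.40100622 0.1826835 ]
 [0.45544164 0.18803195]
 [0.41487044 0.19872167]
 [0.4378307  0.20043544]]
[266.30820438 233.07833072]
[319.72630375  55.99779005]
```

Run:
```python
from h import *
print(plan((.4285,.1728,.0665),6))
```

```text
(array([0.05, 0.11, 2.94]), array([-54.2,  17.8, 156.3]))
```

Call:
{"api": "step_arm", "payload": {
  "deltas": [
    [0,0,1,-20,6,5,87],
    [0,0,3,-45,15,25,87],
    [0,0,3,-54,18,50,87],
    [0,0,3,-54,18,80,87],
    [0,0,3,-54,18,105,87],
    [0,0,3,-54,18,120,87],
    [0,0,3,-54,18,120,87],
    [0,0,3,-54,18,120,87]
  ]
}}

```text
time: 2.2
position: [0.4267, 0.1807, 0.1034]
tool_rot: [2.089, 2.346, 0.002]
ft_force: [1.0, -1.2, -1.1]
grip_width: 0.998
```

Run:
```python
from h import *
st(); print(plan((.4285,.1728,.0665),6))
```

```text
t 2.2 pos [0.4267 0.1807 0.1034] yawY 6.62 tilt 0.09 F [ 1.  -1.2 -1.1] T [-0.12  0.03 -0.  ] g 86.9 q [-0.8   0.01  0.35  2.06 -0.01  1.07 -0.34]
(array([ 0.08, -0.03,  0.62]), array([-8.1,  0.8, 36.9]))
```

Call:
{"api": "step_arm", "payload": {
  "deltas": [
    [0,0,0.6,-4,0.5,0,87],
    [0,0,0.6,-8,0.8,0,87],
    [0,0,0.6,-8,0.8,6,87],
    [0,0,0.6,-8,0.8,14,87],
    [0,0,0.6,-8,0.8,24,87],
    [0,0,0.6,-8,0.8,33,87],
    [0,0,0.6,-8,0.8,37,87],
    [0,0,0.6,-8,0.8,37,87]
  ]
}}

```text
time: 3.2
position: [0.4275, 0.1722, 0.0652]
tool_rot: [-2.102, -2.334, 0.001]
ft_force: [-0.1, 0.2, 0.8]
grip_width: 0.998
```

Run:
```python
from h import *
st(); print(plan((.4285,.1728,.0665),6))
for n in("wrist","top","scene"): cv2.imwrite(f"pics/{n}2.png",optics.get_image(n)[:,:,::-1])
im=cv2.imread("pics/scene2.png")
cv2.imwrite("pics/scene2z.png",cv2.resize(im[100:260,120:320],None,fx=3.5,fy=3.5))
```

```text
t 3.2 pos [0.4275 0.1722 0.0652] yawY 5.99 tilt 0.04 F [-0.1  0.2  0.8] T [-0.06  0.01  0.01] g 86.8 q [-0.79  0.06  0.36  2.1  -0.03  0.99 -0.31]
(array([-0.04,  0.02, -0.01]), array([ 0.5,  1. , -1.3]))
```

View pics/wrist2.png

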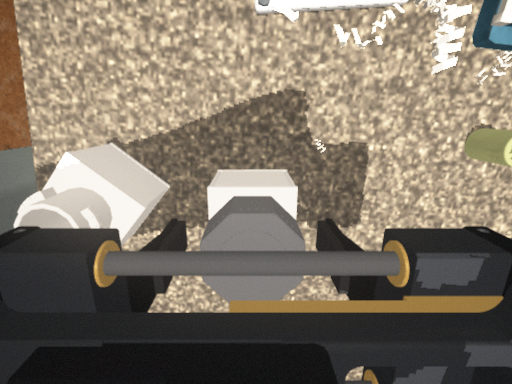

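View pics/scene2z.png

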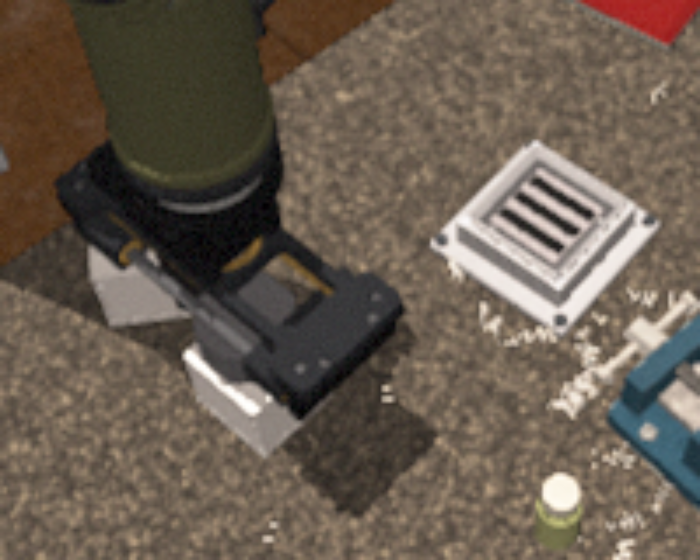

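The cap is centred between the fingers: wrist picture centre about (252,235), with a finger on each side at about (175,240) and (330,240). I'll close on it.

Call:
{"api": "step_arm", "payload": {
  "deltas": [
    [0,0,0,0.5,0.5,-1,70],
    [0,0,0,0.5,0.5,-1,60],
    [0,0,0,0.5,0.5,-1,45],
    [0,0,0,0.5,0.5,-1,40],
    [0,0,0,0.5,0.5,-1,40],
    [0,0,0,0.5,0.5,-1,40],
    [0,0,0,0.5,0.5,-1,40],
    [0,0,0,0.5,0.5,-1,40]
  ],
  "newtons": 50
}}

```text
time: 4.35
position: [0.4281, 0.1729, 0.0666]
tool_rot: [-2.102, -2.334, 0.0]
ft_force: [-0.8, -0.1, 1.3]
grip_width: 0.642
```

Run:
```python
from h import *
st()
```

```text
t 4.35 pos [0.4281 0.1729 0.0666] yawY 5.99 tilt 0.01 F [-0.8 -0.1  1.3] T [-0.12  0.27  0.08] g 55.9 q [-0.79  0.06  0.36  2.09 -0.03  0.99 -0.31]
```

Call:
{"api": "step_arm", "payload": {
  "deltas": [
    [0,0,0,0,0,-8,40],
    [0,0,0,0,0,-25,40],
    [0,0,0,0,0,-48,40],
    [0,0,0,15,4,-68,40],
    [0,0,-0.8,45,12,-75,40],
    [0,0,-1.5,80,21,-75,40],
    [0,0,-2.3,115,30,-75,40],
    [0,0,-3,150,40,-75,40]
  ]
}}

```text
time: 5.35
position: [0.452, 0.3269, 0.1411]
tool_rot: [-2.04, -2.389, 0.002]
ft_force: [-0.2, -0.4, -4.5]
grip_width: 0.638
```

Call:
{"api": "step_arm", "payload": {
  "deltas": [
    [0,0,0,28,7,0,40],
    [0,0,-0.3,46,11,0,40],
    [0,0,-0.3,55,12,0,40],
    [0,0,-0.3,55,12,0,40],
    [0,0,-0.3,55,12,0,40],
    [0,0,-0.3,55,12,0,40],
    [0,0,-0.3,55,12,0,40],
    [0,0,-0.3,55,12,0,40]
  ]
}}

```text
time: 6.35
position: [0.4557, 0.3822, 0.1417]
tool_rot: [2.035, 2.394, 0.0]
ft_force: [0.1, -0.4, -6.1]
grip_width: 0.639
```

Run:
```python
from h import *
st()
c=optics.get_calibration("wrist")
print(plan((.460,.382,.1416),9.3))
for n in("wrist","top","scene"): cv2.imwrite(f"pics/{n}3.png",optics.get_image(n)[:,:,::-1])
im=cv2.imread("pics/scene3.png")
cv2.imwrite("pics/scene3z.png",cv2.resize(im[70:220,180:380],None,fx=4,fy=4,interpolation=cv2.INTER_CUBIC))
print(np.r_[c["R"].ravel(),c["t"]].tolist())
```

```text
t 6.35 pos [0.4557 0.3822 0.1417] yawY 9.27 tilt 0.01 F [ 0.1 -0.4 -6.1] T [-0.05  0.04 -0.03] g 55.6 q [-0.94  0.26  0.23  1.71 -0.06  1.19 -0.53]
(array([ 0.01, -0.01, -0.03]), array([-0.9,  4.2,  0.1]))
[0.9867640509695215, 0.16215386834664014, 0.0016824667730930784, 0.15516706512255213, -0.9471596904938114, 0.2807342205804697, 0.04711570455247102, -0.2767573733144081, -0.9597840729563271, -0.5126755261269517, 0.27918430339300054, 0.3977916043915095]
```

View pics/wrist3.png

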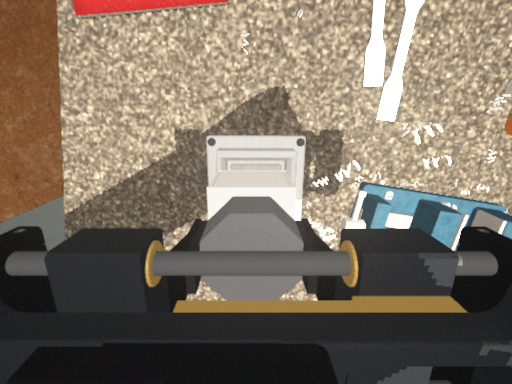

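View pics/scene3z.png

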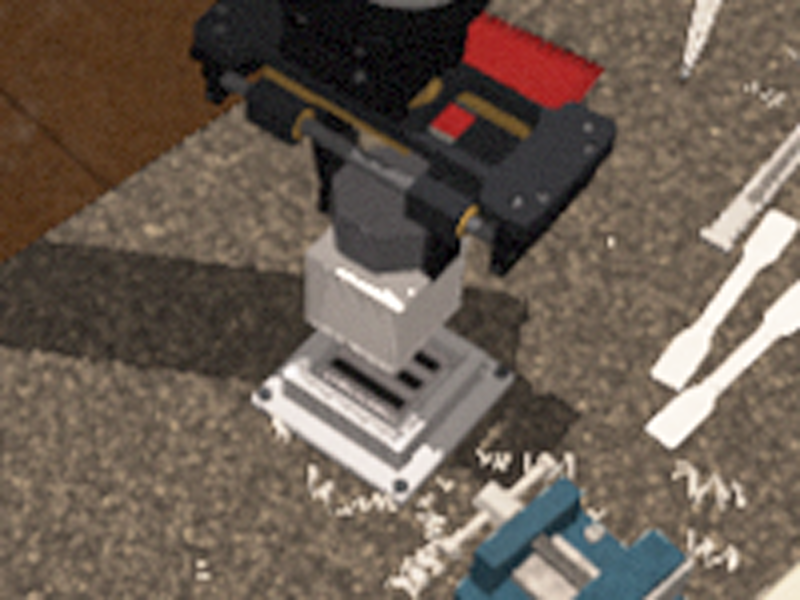

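View pics/top3.png

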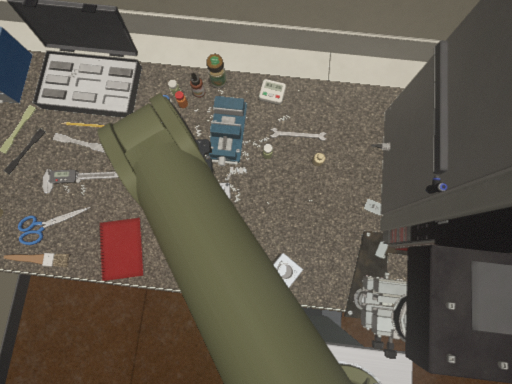

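Run:
```python
import cv2
im=cv2.imread("pics/wrist3.png")
cv2.imwrite("pics/w3a.png",cv2.resize(im[125:235,195:325],None,fx=6,fy=5.4,interpolation=cv2.INTER_CUBIC) if 0 else cv2.resize(im[128:228,195:320],None,fx=6,fy=6,interpolation=cv2.INTER_CUBIC))
```

```text
(no output)
```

View pics/w3a.png

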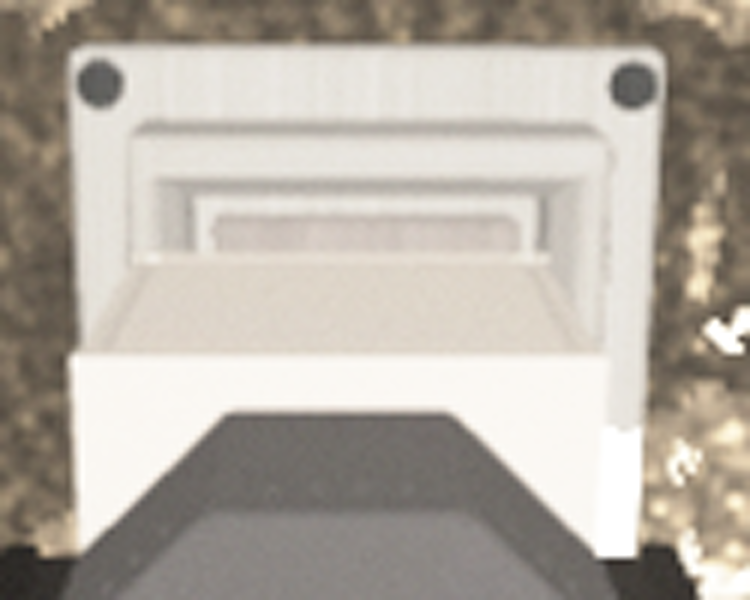

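Run:
```python
from h import *
v=np.array([0.9867640509695215, 0.16215386834664014, 0.0016824667730930784, 0.15516706512255213, -0.9471596904938114, 0.2807342205804697, 0.04711570455247102, -0.2767573733144081, -0.9597840729563271, -0.5126755261269517, 0.27918430339300054, 0.3977916043915095])
c={"K":optics.get_calibration("wrist")["K"],"R":v[:9].reshape(3,3),"t":v[9:]}
yaw=np.radians(9.3); ex=np.array([np.cos(yaw),np.sin(yaw)]); ey=np.array([-ex[1],ex[0]])
T=np.array([.4557,.3822])
for n,l,z in [("flange",[(68,46),(664,48)],.008),("lip",[(133,130),(608,135)],.036),("jarbot",[(137,258),(550,262)],.0751),("should",[(70,353),(607,353)],.1331),("captop",[(215,512),(480,512)],.176),("caplow",[(228,412),(448,412)],.145)]:
    p=np.array([((x+.5)/6-.5+195,(y+.5)/6-.5+128) for x,y in l]); X=ray(c,p,z)[:,:2]
    d=X[1]-X[0]; m=X.mean(0)-T
    print(n,X.round(4).tolist(),"len %.4f yaw %.1f"%(np.hypot(*d),np.degrees(np.arctan2(d[1],d[0]))),"mid rel TCP ex %.4f ey %.4f"%(m@ex,m@ey))
```

```text
flange [[0.399, 0.4271], [0.5067, 0.4444]] len 0.1090 yaw 9.1 mid rel TCP ex 0.0059 ey 0.0533
lip [[0.4156, 0.418], [0.4946, 0.4301]] len 0.0799 yaw 8.7 mid rel TCP ex 0.0062 ey 0.0414
jarbot [[0.4227, 0.4053], [0.4827, 0.4145]] len 0.0607 yaw 8.7 mid rel TCP ex 0.0015 ey 0.0278
should [[0.422, 0.4066], [0.4812, 0.4163]] len 0.0599 yaw 9.3 mid rel TCP ex 0.0007 ey 0.0295
captop [[0.4415, 0.4073], [0.464, 0.411]] len 0.0228 yaw 9.3 mid rel TCP ex 0.0014 ey 0.0271
caplow [[0.4407, 0.4064], [0.4634, 0.4102]] len 0.0231 yaw 9.3 mid rel TCP ex 0.0006 ey 0.0264
```

Call:
{"api": "step_arm", "payload": {
  "deltas": [
    [0,0,0,0,2,0,40],
    [0,0,0,0,4.5,0,40],
    [0,0,0,0,4.5,5,40],
    [0,0,0,0,4.5,12,40],
    [0,0,0,0,4.5,20,40],
    [0,0,0,0,4.5,28,40],
    [0,0,0,0,4.5,33,40],
    [0,0,0,0,4.5,34,40]
  ],
  "newtons": 60
}}

```text
time: 7.5
position: [0.4598, 0.3829, 0.107]
tool_rot: [-2.034, -2.394, 0.001]
ft_force: [0.2, 0.2, -4.4]
grip_width: 0.636
```

Run:
```python
from h import *
st()
c=optics.get_calibration("wrist")
for n in("wrist","scene"): cv2.imwrite(f"pics/{n}4.png",optics.get_image(n)[:,:,::-1])
im=cv2.imread("pics/scene4.png")
cv2.imwrite("pics/scene4z.png",cv2.resize(im[110:210,220:340],None,fx=6,fy=6,interpolation=cv2.INTER_CUBIC))
im=cv2.imread("pics/wrist4.png")
cv2.imwrite("pics/w4a.png",cv2.resize(im[128:228,195:320],None,fx=6,fy=6,interpolation=cv2.INTER_CUBIC))
```

```text
t 7.5 pos [0.4598 0.3829 0.107 ] yawY 9.29 tilt 0.05 F [ 0.2  0.2 -4.4] T [-0.11  0.05  0.02] g 55.3 q [-0.94  0.3   0.23  1.73 -0.07  1.12 -0.52]
```

View pics/scene4z.png

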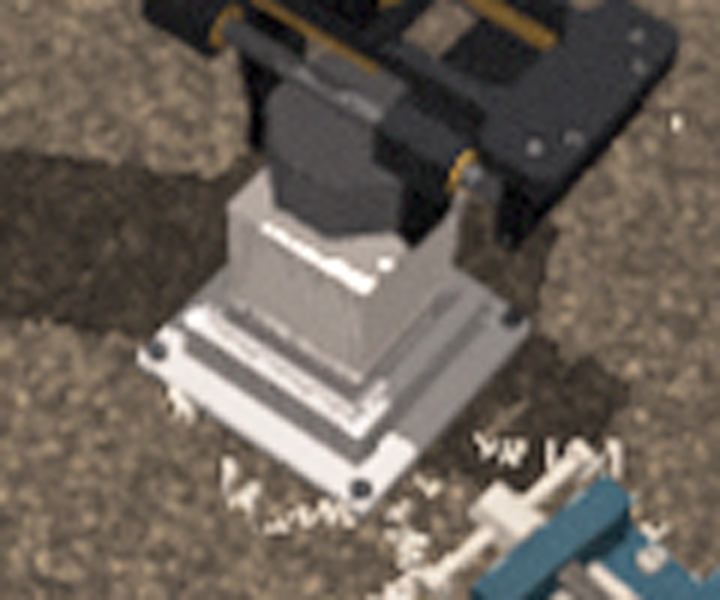

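View pics/w4a.png

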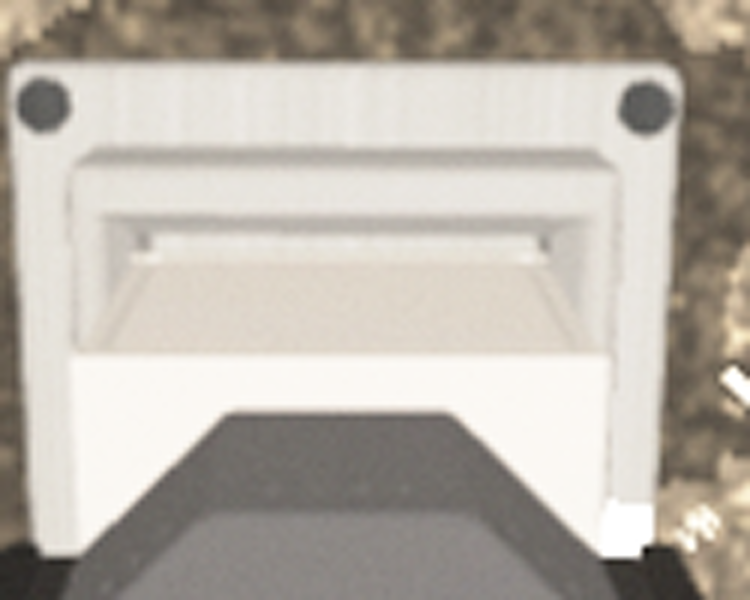

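Call:
{"api": "step_arm", "payload": {
  "deltas": [
    [0,0,0,0,0.6,2,40],
    [0,0,0,0,0.6,4,40],
    [0,0,0,0,0.6,6,40],
    [0,0,0,0,0.6,8,40],
    [0,0,0,0,0.6,10,40],
    [0,0,0,0,0.6,12,40],
    [0,0,0,0,0.6,14,40],
    [0,0,0,0,0.6,14,40]
  ]
}}

```text
time: 8.6
position: [0.4608, 0.3834, 0.0941]
tool_rot: [-2.034, -2.394, -0.001]
ft_force: [0.2, -1.3, 0.7]
grip_width: 0.636
```

Run:
```python
from h import *
st()
```

```text
t 8.6 pos [0.4608 0.3834 0.0941] yawY 9.29 tilt 0.03 F [ 0.2 -1.3  0.7] T [-0.35  0.36  0.02] g 55.3 q [-0.93  0.31  0.23  1.74 -0.08  1.1  -0.51]
```

Call:
{"api": "step_arm", "payload": {
  "deltas": [
    [0,0,0,0,0,1.5,40],
    [0,0,0,0,0,3,40],
    [0,0,0,0,0,4.5,40],
    [0,0,0,0,0,6,40],
    [0,0,0,0,0,7.5,40],
    [0,0,0,0,0,9,40],
    [0,0,0,0,0,10,40],
    [0,0,0,0,0,10,40]
  ]
}}

```text
time: 9.6
position: [0.4609, 0.3835, 0.0844]
tool_rot: [-2.034, -2.394, -0.001]
ft_force: [-3.4, -2.6, 8.7]
grip_width: 0.638
```

Run:
```python
from h import *
st()
```

```text
t 9.6 pos [0.4609 0.3835 0.0844] yawY 9.29 tilt 0.05 F [-3.4 -2.6  8.7] T [-0.61  0.71  0.02] g 55.5 q [-0.93  0.32  0.23  1.75 -0.08  1.08 -0.51]
```

Call:
{"api": "step_arm", "payload": {
  "deltas": [
    [0,0,0,0,0,1,40],
    [0,0,0,0,0,2,40],
    [0,0,0,0,0,2,40],
    [0,0,0,0,0,2,40],
    [0,0,0,0,0,2,40],
    [0,0,0,0,0,2,40],
    [0,0,0,0,0,2,40],
    [0,0,0,0,0,2,40]
  ]
}}

```text
time: 10.6
position: [0.4613, 0.3838, 0.084]
tool_rot: [-2.034, -2.394, -0.003]
ft_force: [-4.1, -3.4, 15.4]
grip_width: 0.638
```

Run:
```python
from h import *
st()
```

```text
t 10.6 pos [0.4613 0.3838 0.084 ] yawY 9.28 tilt 0.13 F [-4.1 -3.4 15.4] T [-0.94  1.14 -0.03] g 55.5 q [-0.93  0.32  0.23  1.75 -0.08  1.08 -0.51]
```

Call:
{"api": "step_arm", "payload": {
  "deltas": [
    [0,0,-5,-0.3,-0.6,0,40],
    [0,0,-10,-0.5,-0.8,0,40],
    [0,0,-15,-0.5,-0.8,0,40],
    [0,0,-20,-0.5,-0.8,0,40],
    [0,0,-25,-0.5,-0.8,0,40],
    [0,0,-30,-0.5,-0.8,0,40],
    [0,0,-35,-0.5,-0.8,0,40],
    [0,0,-38,-0.5,-0.8,0,40]
  ],
  "newtons": 60
}}

```text
time: 11.6
position: [0.4615, 0.3844, 0.0845]
tool_rot: [1.141, 2.925, 0.008]
ft_force: [-2.1, -1.2, 13.1]
grip_width: 0.64
```

Run:
```python
from h import *
st()
for n in("scene","wrist"): cv2.imwrite(f"pics/{n}5.png",optics.get_image(n)[:,:,::-1])
im=cv2.imread("pics/scene5.png")
cv2.imwrite("pics/scene5z.png",cv2.resize(im[110:210,220:340],None,fx=6,fy=6,interpolation=cv2.INTER_CUBIC))
```

```text
t 11.6 pos [0.4615 0.3844 0.0845] yawY 47.38 tilt 0.32 F [-2.1 -1.2 13.1] T [-0.38  0.62 -0.16] g 55.7 q [-0.85  0.32  0.13  1.75 -0.05  1.08  0.13]
```

View pics/scene5z.png

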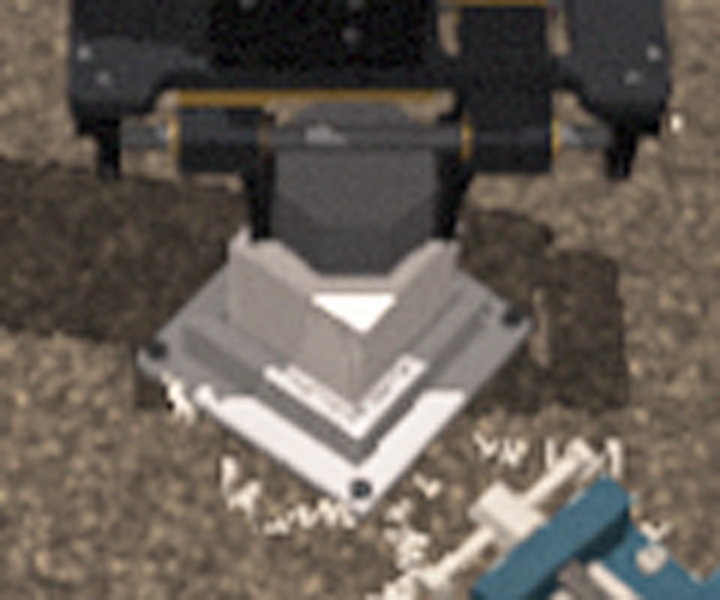

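View pics/wrist5.png

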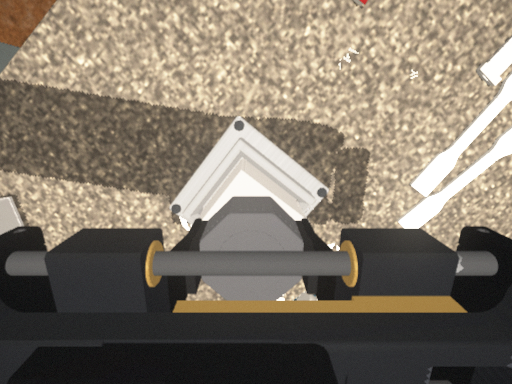

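Call:
{"api": "step_arm", "payload": {
  "deltas": [
    [0,0,-5,0,0,0.5,40],
    [0,0,-10,0,0,1,40],
    [0,0,-15,0,0,1,40],
    [0,0,-20,0,0,1,40],
    [0,0,-25,0,0,1,40],
    [0,0,-30,0,0,1,40],
    [0,0,-35,0,0,1,40],
    [0,0,-38,0,0,1,40]
  ]
}}

```text
time: 12.7
position: [0.4612, 0.3843, 0.0838]
tool_rot: [0.127, 3.136, 0.006]
ft_force: [-3.7, -2.0, 14.9]
grip_width: 0.637
```

Run:
```python
from h import *
st()
for n in("scene","wrist"): cv2.imwrite(f"pics/{n}6.png",optics.get_image(n)[:,:,::-1])
im=cv2.imread("pics/scene6.png")
cv2.imwrite("pics/scene6z.png",cv2.resize(im[110:210,220:340],None,fx=6,fy=6,interpolation=cv2.INTER_CUBIC))
```

```text
t 12.7 pos [0.4612 0.3843 0.0838] yawY 85.36 tilt 0.28 F [-3.7 -2.  14.9] T [-0.49  0.96 -0.21] g 55.4 q [-0.77  0.32  0.04  1.75 -0.01  1.07  0.76]
```

View pics/scene6z.png

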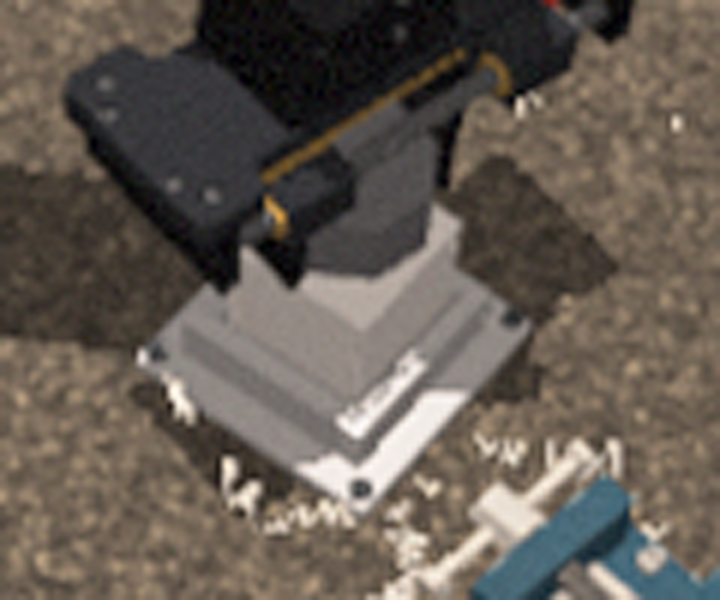

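View pics/wrist6.png

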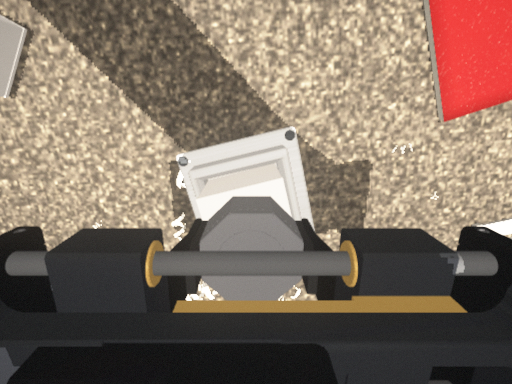

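Call:
{"api": "step_arm", "payload": {
  "deltas": [
    [0,0,0,0,0,-1,40],
    [0,0,0,0,0,-2,40],
    [0,0,0,0,0,-3,40],
    [0,0,0,0,0,-4,40],
    [0,0,0,0,0,-5,40],
    [0,0,0,0,0,-6,40],
    [0,0,0,0,0,-7,40],
    [0,0,0,0,0,-8,40]
  ]
}}

```text
time: 13.8
position: [0.4604, 0.3835, 0.0889]
tool_rot: [0.129, 3.138, 0.003]
ft_force: [0.9, 2.2, 4.1]
grip_width: 0.638
```

Run:
```python
from h import *
st()
```

```text
t 13.8 pos [0.4604 0.3835 0.0889] yawY 85.31 tilt 0.12 F [0.9 2.2 4.1] T [ 0.57 -0.24 -0.01] g 55.5 q [-0.77  0.31  0.04  1.74 -0.01  1.09  0.76]
```

Call:
{"api": "step_arm", "payload": {
  "deltas": [
    [0,0,0,0,0,-1,40],
    [0,0,0,0,0,-2,40],
    [0,0,0,0,0,-3,40],
    [0,0,0,0,0,-4,40],
    [0,0,0,0,0,-5,40],
    [0,0,0,0,0,-6,40],
    [0,0,0,0,0,-7,40],
    [0,0,0,0,0,-8,40]
  ]
}}

```text
time: 14.8
position: [0.4598, 0.3823, 0.0963]
tool_rot: [-0.129, -3.138, 0.001]
ft_force: [0.6, 1.4, 0.3]
grip_width: 0.639
```

Run:
```python
from h import *
st()
```

```text
t 14.8 pos [0.4598 0.3823 0.0963] yawY 85.28 tilt 0.04 F [0.6 1.4 0.3] T [ 0.22 -0.16 -0.01] g 55.6 q [-0.77  0.3   0.04  1.74 -0.01  1.1   0.76]
```

Call:
{"api": "step_arm", "payload": {
  "deltas": [
    [0,0,0,0,0,-1,40],
    [0,0,0,0,0,-2,40],
    [0,0,0,0,0,-3,40],
    [0,0,0,0,0,-4,40],
    [0,0,0,0,0,-5,40],
    [0,0,0,0,0,-6,40],
    [0,0,0,0,0,-7,40],
    [0,0,0,0,0,-7,40]
  ]
}}

```text
time: 15.8
position: [0.4599, 0.3826, 0.1037]
tool_rot: [-0.129, -3.139, 0.0]
ft_force: [-0.1, 0.3, -1.1]
grip_width: 0.638
```

Run:
```python
from h import *
st()
for n in("scene","wrist"): cv2.imwrite(f"pics/{n}7.png",optics.get_image(n)[:,:,::-1])
im=cv2.imread("pics/scene7.png")
cv2.imwrite("pics/scene7z.png",cv2.resize(im[110:210,220:340],None,fx=6,fy=6,interpolation=cv2.INTER_CUBIC))
```

```text
t 15.8 pos [0.4599 0.3826 0.1037] yawY 85.29 tilt 0.00 F [-0.1  0.3 -1.1] T [0.03 0.01 0.02] g 55.5 q [-0.77  0.3   0.04  1.73 -0.01  1.12  0.76]
```

View pics/scene7z.png

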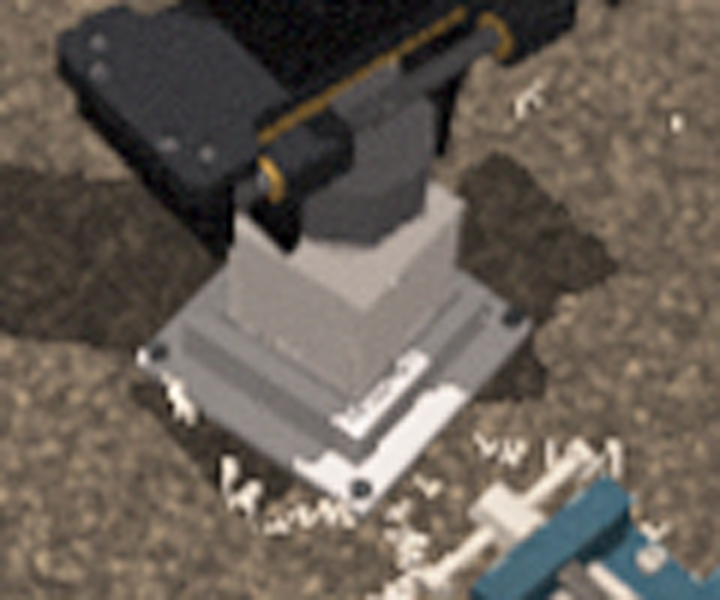

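View pics/wrist7.png

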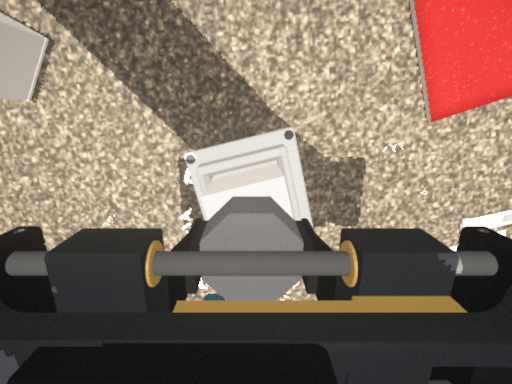

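Call:
{"api": "step_arm", "payload": {
  "deltas": [
    [0,0,0,0,0,-2,40],
    [0,0,0,0,0,-4,40],
    [0,0,0,0,0,-6.5,40],
    [0,0,0,0,0,-9,40],
    [0,0,0,0,0,-11.5,40],
    [0,0,0,0,0,-14,40],
    [0,0,0,0,0,-16.5,40],
    [0,0,0,0,0,-19,40]
  ]
}}

```text
time: 16.9
position: [0.4599, 0.3826, 0.1228]
tool_rot: [0.129, 3.139, 0.0]
ft_force: [-0.6, 0.9, -1.2]
grip_width: 0.637
```

Call:
{"api": "step_arm", "payload": {
  "deltas": [
    [0,0,0,0,0,-2.5,40],
    [0,0,0,0,0,-5,40],
    [0,0,0,0,0,-8,40],
    [0,0,0,0,0,-11,40],
    [0,0,0,0,0,-14,40],
    [0,0,0,0,0,-17,40],
    [0,0,0,0,0,-19,40],
    [0,0,0,0,0,-20,40]
  ]
}}

```text
time: 17.9
position: [0.4599, 0.3827, 0.1427]
tool_rot: [0.129, 3.139, 0.0]
ft_force: [-0.8, 0.6, -0.5]
grip_width: 0.639
```

Call:
{"api": "step_arm", "payload": {
  "deltas": [
    [0,0,0,0,0,0,40],
    [0,0,0,0,0,0,40],
    [0,0,0,0,0,0,40],
    [0,0,0,0,0,0,40],
    [0,0,0,0,0,0,40],
    [0,0,0,0,0,0,40],
    [0,0,0,0,0,0,40],
    [0,0,0,0,0,0,40]
  ]
}}

```text
time: 18.9
position: [0.4599, 0.3826, 0.1426]
tool_rot: [0.129, 3.139, 0.0]
ft_force: [0.1, -0.1, -1.0]
grip_width: 0.637
```

Run:
```python
from h import *
st()
for n in("scene","wrist","top"): cv2.imwrite(f"pics/{n}8.png",optics.get_image(n)[:,:,::-1])
im=cv2.imread("pics/scene8.png")
cv2.imwrite("pics/scene8z.png",cv2.resize(im[90:210,220:340],None,fx=5,fy=5,interpolation=cv2.INTER_CUBIC))
```

```text
t 18.9 pos [0.4599 0.3826 0.1426] yawY 85.29 tilt 0.00 F [ 0.1 -0.1 -1. ] T [-0.06  0.03 -0.  ] g 55.4 q [-0.77  0.26  0.04  1.69 -0.01  1.19  0.76]
```

View pics/scene8z.png

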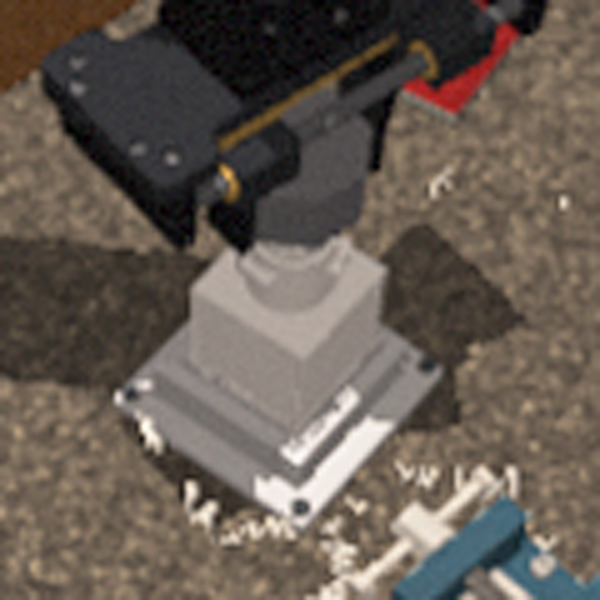

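View pics/wrist8.png

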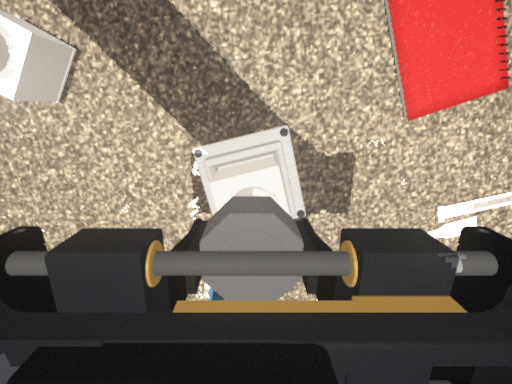

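View pics/top8.png

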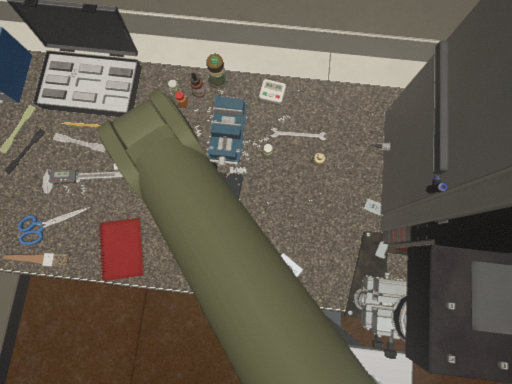

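Run:
```python
from h import *
c=optics.get_calibration("scene"); C=np.array([.4599,.3826])
def circ(r,z,off): 
    a=np.radians(off+np.arange(0,360,45)); return np.c_[C[0]+r*np.cos(a),C[1]+r*np.sin(a),np.full(8,z)]
f=lambda p:((p-[220,90])*5).round(0).astype(int).tolist()
for z in(.140,.146,.152): print("cap low",z,f(proj(c,circ(.0303,z,85.3+22.5))))
print("cap top",f(proj(c,circ(.0303,.177,85.3+22.5))))
for z in(.118,.122,): print("rim",z,f(proj(c,circ(.020,z,0))))
a=np.radians(9.3+45+np.arange(0,360,90))
for z in(.082,.088): print("shoulder",z,f(proj(c,np.c_[C[0]+.0424*np.cos(a),C[1]+.0424*np.sin(a),np.full(4,z)])))
im=cv2.imread("pics/scene8.png"); cv2.imwrite("pics/s8zz.png",cv2.resize(im[115:170,250:305],None,fx=10,fy=10,interpolation=cv2.INTER_CUBIC))
```

```text
cap low 0.14 [[326, 150], [270, 144], [226, 171], [219, 216], [255, 252], [313, 258], [358, 230], [362, 185]]
cap low 0.146 [[327, 140], [271, 135], [226, 162], [220, 206], [256, 243], [314, 249], [359, 221], [364, 175]]
cap low 0.152 [[328, 130], [271, 125], [227, 152], [220, 197], [256, 234], [315, 240], [360, 211], [365, 166]]
cap top [[332, 89], [274, 83], [228, 111], [221, 156], [259, 194], [319, 200], [365, 171], [370, 125]]
rim 0.118 [[322, 262], [337, 235], [323, 208], [290, 195], [255, 205], [240, 232], [254, 260], [288, 272]]
rim 0.122 [[323, 256], [337, 229], [324, 202], [290, 189], [256, 199], [241, 226], [254, 254], [288, 267]]
shoulder 0.082 [[382, 276], [271, 207], [187, 294], [299, 366]]
shoulder 0.088 [[383, 267], [272, 199], [187, 286], [300, 358]]
```

View pics/s8zz.png

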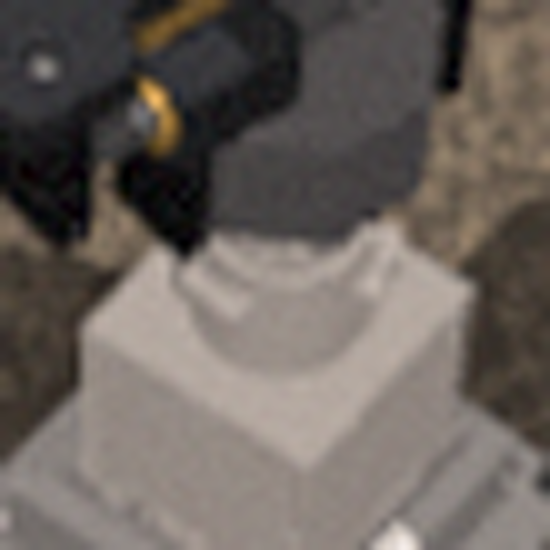

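Run:
```python
from h import *
st(); print(ctrl.close_job())
```

```text
t 19.05 pos [0.4599 0.3826 0.1426] yawY 85.29 tilt 0.00 F [ 0.7 -0.8  0.5] T [0.01 0.09 0.03] g 55.4 q [-0.77  0.26  0.04  1.69 -0.01  1.19  0.76]
the job is handed in; nothing more can be done
None
```

I unscrewed the far jar's cap and handed the job in at 19 s. The open jar is standing in the socket, and the arm holds the cap still about 25 mm above its mouth.

- **Carrying and pressing:** I carried the jar by its cap to the socket and pressed it onto the pad. The pad was fully down: pushing 2 mm further added about 7 N but moved the tool only 0.4 mm.
- **Unscrewing:** Still pressing at roughly 18–20 N, I turned the cap counter-clockwise by 76° (1.33 rad). The jar stayed held by the socket.
- **Final checks:**
  - The wrist force while lifting matched the cap alone, at about 1 N.
  - The tool is level (0.0° tilt).
  - In the scene picture the cap's lower edge is at about 147 mm, above the rim at 122 mm (worked out from the shoulder).
  - The jar's shoulder is at 88 mm, so the jar stands upright on the raised pad.
- **Nearby items:** In the last top picture the vial, weight and spanner look to be where they started.

**One disagreement:** during the turn the tool did not show the full 2 mm rise expected of the thread. It rose about 0.5 mm and was pressed back. The cap still came off freely.

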